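# Close the kiln's lift door with the door hook

## Task

Take the door hook from its rod rest, put its hook into the brass ring on the kiln's raised lift door and draw the door down until it snaps past its catch and is fully home, and keep a steady pull of about 10 N on it there for a second so that the seal beds; never bear on the kiln or its door with more than 16 N. Then unhook and lay the door hook back in its rest as it lay before. Work the door only with the hook, keep the gripper and arm off the kiln, and leave the flasks and the crucible where they stand.

Things in the scene. Friction and masses are not known exactly. Their poses are not given: they have to be found in the camera images.
- handle (a point): Centre of the loose door hook's flat-sided black rubber grip, 26 mm wide, 34 deep, from 30 mm behind this point to 55 ahead; x runs along the tool to the hook, z up as it lies in the rest. Behind: pale wood pole, 20 wide, 22 deep, to 175 mm. Ahead: brass ferrule, then dark steel shaft, 10 thick, to 135 mm, where a 7 mm tip turns straight down. 0.22 kg, balances about here.
- hook_tip (a point): Lower end of the door hook's down-turned tip, 7 mm thick: 135 mm along x and 35.5 mm below (-z) the handle point; same axes. The tip hangs 30 mm below the shaft's underside.
- ring (a point): Centre of the hole of the brass ring on the kiln door. Ring level and rigid (hole axis vertical), bar 7 mm thick, hole 20 mm wide, 34 mm outside, on a 10 mm stem; its centre stands 37 mm in front of the door's face. The point's -x points straight out from the door, z up. Moves up and down with the door.
- door (a joint): Height of the lift door above home, m: 0 home (hard stop), 0.15 fully up; starts 0.09 to 0.13. Door 190 x 180 mm, counterweighted, stays where left; 0.5 to 4 N draw it down. Below 0.014 its nose climbs a sprung roller catch and from 0.006 it squeezes a rope seal: the pull rises to 7 to 11 N, then at about 0.003 it snaps home and the catch holds it. Let go sooner, it springs up to 0.015.
- kiln: Fixed blue bench kiln, 300 mm wide and deep, 360 high; steel door rails in front, head beam to 454 high. Origin: centre of its underside; front and door face its own -x. From the origin: door face 192 mm in front, rail fronts 205, ring centre 229, at 155 mm height plus the door's opening. Grey control box on its +y flank, out to 205 mm.
- parked (a point): Where the handle point belongs in the fixed rest, tool x along this x: 68 mm above the bench. Dark base 244 x 75 x 12 mm, 126 mm behind to 118 ahead of this point. Two cradles of 6 mm steel rod, open above, tips 14 mm above this point: one 105 mm behind, under the wooden pole, 28 mm wide at its foot, 54 at the tips; one 98 ahead, a V under the shaft, 52 at the tips.
- flask_big: Bystander: loose steel casting flask, 64 mm across, 80 mm high, standing; origin at the centre of its underside.
- flask_small: Bystander: loose steel casting flask, 50 mm across, 60 mm high, standing; origin at the centre of its underside.
- crucible: Bystander: loose white ceramic crucible bowl, 68 mm across, 38 mm high; origin at the centre of its underside.

How it is judged:
By the outcome, as a careful person would: the job done as asked, in the order asked, and still so for the second after the job is handed in, with the robot touching nothing.
It also fails if it takes over 61 s, if anything falls off the work surface, if the arm or the gripper's body presses on something with over 40 N, if the wrist force passes 120 N, or if a joint passes its speed limit or range.

## Robot

A 6-joint arm with a two-finger parallel gripper is mounted at the origin on the work surface. World frame = base frame: x ahead of the robot, y to its left, z up, the work surface at z = 0. Lengths are in m, angles in rad, forces in N, time in s.
With the tool pointing down it reaches from about 0.275 to 0.725 m from the base axis. Payload 5.6 kg.
Tool frame: the origin (TCP) lies at the very end of the fingers, on their centre line; the grasp point (between the pads) lies ctrl.hold_point_z behind it (ctrl.hold_point_z is the distance from the TCP to the grasp point, in m); z points along the fingers, y is the line along which they close (so a half turn about z gives the same grasp; the last joint's range is limited). The gripper opens to 85 mm and grips with 20 to 120 N. Pads are 22 mm wide; open, the fingers measure 114 mm over their backs; the gripper's body (76 mm by 85 mm) begins 54 mm behind the grasp point. The pads swing forward as they close: fully open they stand 13 mm farther back than shut.
Start: joints at [1.594, 0.255, 0.108, 0, -1.424, -0.285], TCP at [0.142, 0.531, 0.231] pointing down, gripper open.
Joint ranges: [-2.95, 2.95], [-1.21, 1.97], [-1.09, 1.5], [-2.87, 1.71], [-2.94, -0.07], [-3.05, 3.05]. Speed limits (rad/s): [2.57, 2.57, 3.14, 3.14, 3.14, 3.14].

## Interface

Orientations are given as a rotation vector (axis times angle).
In Python, from cell import ctrl gives the robot as it stands.
- The arm moves only by the shell command python3 -m jog 'ROWS' [OPENING]. ROWS is JSON, a list of rows, each a list of 4 numbers: the shift along the tool's x, y, z normalised to -1 to 1, where 1 is 0.2 m, then the turn about the tool's z normalised to -1 to 1, where 1 is 60 degrees. In form: [[tx, ty, tz, turn], ...]. A call has 1 to 5 rows; each row shifts and turns the commanded pose from where the row before left it, along the tool's axes as they then stand; what a row does not reach is not made up. A row lasts 1/12 s, in which the tool goes at most 41.7 mm and 7.16 degrees, less where a joint would pass 70% of its speed; a pose out of reach is approached as far as the arm can. A call with a number of a shift or a turn outside -1 to 1 is refused whole. A call with a gripper value outside its range is refused whole. OPENING is the opening, from 0 (shut) to 1 (fully open), set as the call begins (- or left out, the last holds). The fingers move at their own pace and stop on an object; the grip force is fixed at half the most. Time passes only in rows, so rows that do not move let the fingers close. It gives the time, the measured TCP pose, the force, the opening and the grip force at its end, in the units of the state.
- ctrl.get_state(): the state, without advancing time (a new reading comes with each control period).
- ctrl.snapshot(name): name is "side" or "top" or "wrist"; returns a dict with "frame" (384x512x3 uint8, red, green, blue), "z_map" (384x512 float32, m along the optical axis (not along the pixel's ray), 0 where there is no reading), "fx", "fy", "cx", "cy" (pixels), "k1" (the pictures are not rectified: a ray, as slopes to the right and down, at radius r is drawn at 1 + k1 r^2 times it, then the intrinsics apply), "R" (3x3) and "t" (3): a world point X has camera coordinates R X + t. Camera axes: x right, y down, z forward; pixel columns grow to the right and rows downward; lengths in m; the calibration is good to about 2 mm. A picture is of the moment at which its call begins.
- ctrl.sign_off(): hands the job in; it is judged then, once.
Trained networks look in the newest picture that a camera, given by its name, has taken for a name from the list of things; names that differ only in an ending like _2 or _b are one class to them, and where a whole thing is asked for, a point or a joint stands for the part that bears it (a point fixed in the world has none). Each returns a list of dicts, best first, with "score" (0 to 1); they miss things now and then, are a little off and sometimes report something else, mostly with a low value. They report only what shows in the picture. A call takes as long as a camera call.
- ctrl.find_in(camera, label): "centre" ([x, y, z] in m, in world coordinates, good to about 4 mm: the middle of the surface that is visible of it).
The state is a dict: "clock": time; "qpos": joint angles; "qvel": joint speeds; "effort": joint torques, N m; "eef_pos": TCP position; "tool_rot": TCP orientation; "wrist_force": force on the tool from outside, world axes, zero at the start; "wrist_torque": the same for the moment, N m; "grip_width": opening from 0.0 (shut) to 1.0 (fully open); "grasp_force": force on a finger pad.
Only numpy, scipy, OpenCV 4.12 (cv2) and the standard library are available. Lean on these libraries where they do the work, as an engineer would, in place of code of your own. Each camera call takes 0.05 s, during which the arm holds its last target. There are 200 camera calls.

## Working session

There is one attempt and no reset: what is moved stays moved. The work goes in short steps, Python scripts to look and compute and a shell command to move; the robot and the scene stay as the last step left them, time stands still between calls to the robot, and variables do not carry over. Pictures are saved under pics/ and viewed, at most 10 in all, crops included, and the job is handed in when it is done.

```bash
ls; mkdir -p pics; cat > h.py <<'E'
import numpy as np, cv2
from cell import ctrl
from scipy.spatial.transform import Rotation as R
def snap(n,f=None):
    s=ctrl.snapshot(n)
    if f: cv2.imwrite(f'pics/{f}.png',s['frame'][:,:,::-1])
    return s
def cloud(s):
    h,w=s['z_map'].shape
    u,v=np.meshgrid(np.arange(w),np.arange(h))
    K=np.array([[s['fx'],0,s['cx']],[0,s['fy'],s['cy']],[0,0,1]])
    d=np.stack([(u-s['cx'])/s['fx'],(v-s['cy'])/s['fy']],-1)
    x=d.copy()
    for _ in range(10): x=d/(1+s['k1']*(x**2).sum(-1,keepdims=True))
    z=s['z_map'][...,None]
    c=np.concatenate([x*z,z],-1)
    W=(c-np.array(s['t']))@np.array(s['R'])
    W[s['z_map']==0]=np.nan
    return W
def proj(s,X):
    c=np.array(s['R'])@np.array(X)+s['t'];x=c[:2]/c[2]
    x=x*(1+s['k1']*(x@x));return x*[s['fx'],s['fy']]+[s['cx'],s['cy']]
E
python3 - <<'E'
from h import *
for n in('top','side'):
    s=snap(n,n+'0');np.savez(n+'0.npz',**s)
    print(n,'cam',-np.array(s['R']).T@s['t'])
    for l in('handle','hook_tip','ring','door','kiln','parked','flask_big','flask_small','crucible'):
        print(l,[(round(d['score'],2),np.round(d['centre'],3).tolist(),proj(s,d['centre']).round().tolist()) for d in ctrl.find_in(n,l)[:2]])
st=ctrl.get_state();print(st, ctrl.hold_point_z, R.from_rotvec(st['tool_rot']).as_matrix().round(3))
a=cv2.imread('pics/top0.png');b=cv2.imread('pics/side0.png');cv2.imwrite('pics/both0.png',cv2.resize(np.vstack([a,b]),(400*2*512//682,600)) if 0 else np.hstack([cv2.resize(a,(400,300)),cv2.resize(b,(400,300))]))
E
```

```text
pics
top cam [ 0.33119665 -0.14898409  1.12941479]
handle [(0.94, [0.566, 0.16, 0.081], [138.0, 191.0])]
hook_tip [(0.7, [0.564, 0.158, 0.078], [138.0, 192.0])]
ring [(0.74, [0.549, -0.254, 0.279], [311.0, 188.0])]
door [(0.64, [0.55, -0.255, 0.282], [312.0, 186.0])]
kiln [(0.74, [0.533, -0.408, 0.359], [399.0, 190.0])]
parked [(0.85, [0.559, 0.131, 0.013], [155.0, 200.0]), (0.5, [0.567, 0.158, 0.079], [139.0, 191.0])]
flask_big [(0.67, [0.526, -0.119, 0.077], [247.0, 213.0])]
flask_small [(0.88, [0.418, -0.095, 0.06], [235.0, 256.0]), (0.48, [0.536, -0.407, 0.359], [398.0, 188.0])]
crucible [(0.7, [0.674, -0.064, 0.022], [230.0, 162.0]), (0.18, [0.415, -0.094, 0.059], [234.0, 257.0])]
side cam [0.14666901 0.42281029 0.70144556]
handle [(0.96, [0.557, 0.184, 0.077], [153.0, 297.0])]
hook_tip [(0.67, [0.56, 0.186, 0.079], [151.0, 297.0])]
ring [(0.94, [0.539, -0.255, 0.317], [304.0, 95.0])]
door [(0.58, [0.544, -0.259, 0.318], [303.0, 93.0])]
kiln [(0.66, [0.501, -0.287, 0.308], [327.0, 99.0])]
parked [(0.59, [0.556, 0.163, 0.011], [167.0, 310.0])]
flask_big [(0.69, [0.522, -0.101, 0.
[... 266 characters left out ...]
 -4.65142488e-05,
       -1.42388997e+00, -2.84581969e-01]), 'qvel': array([-8.89873894e-04, -9.85114632e-06,  7.53911867e-04, -8.43810809e-04,
        1.51571513e-03,  6.40238946e-05]), 'effort': array([-4.89483391e-04, -3.86410367e+01,  2.38071567e+01,  5.36815614e+00,
       -5.54372909e-04,  7.28229850e-06]), 'eef_pos': array([0.14230128, 0.53125048, 0.23127276]), 'tool_rot': array([ 3.11470731e+00, -4.10019440e-01, -6.97767913e-05]), 'wrist_force': array([-0.63554024,  0.60558345, -0.22441435]), 'wrist_torque': array([0.03770765, 0.00261654, 0.0425528 ]), 'grasp_force': 0.0, 'grip_width': 0.9974364669468812} 0.0187 [[ 0.966 -0.259 -0.   ]
 [-0.259 -0.966 -0.   ]
 [-0.     0.    -1.   ]]
```

View pics/top0.png

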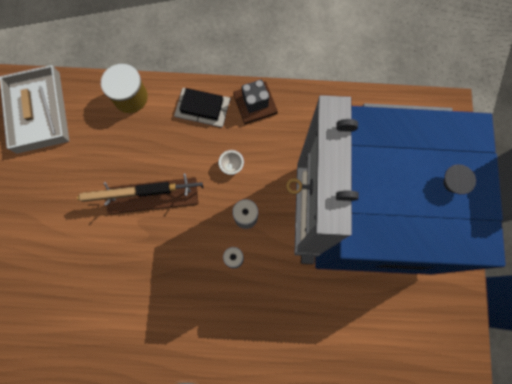

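View pics/side0.png

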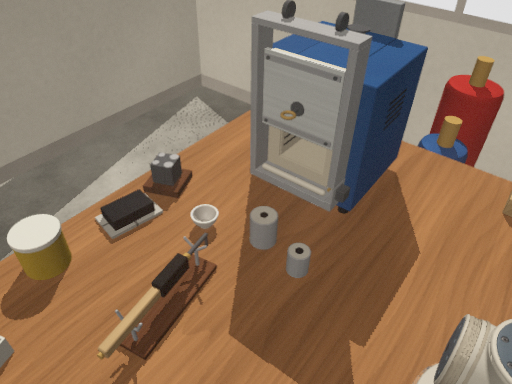

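The top view shows the tool lying at about (80–205, 185–195), with its hook end towards the kiln. The kiln is on the right and the ring is at (294,186). The flasks are at (245,212) and (233,257), and the crucible at (231,162). The side view shows the ring at (288,115) on the raised door. Next I'll measure the tool axis, ring and kiln normal.

```bash
python3 - <<'E'
from h import *
for n in('top','side'):
    s=dict(np.load(n+'0.npz')); W=cloud(s); f=s['frame'].astype(int)
    r,g,b=f[...,0],f[...,1],f[...,2]
    m=(W[...,2]>.066)&(W[...,2]<.1)&(abs(W[...,0]-.56)<.06)&(W[...,1]>-.03)&(W[...,1]<.4)
    P=W[m]; c=np.median(P,0)
    # robust axis fit
    l=cv2.fitLine(P[:,:2].astype(np.float32),cv2.DIST_HUBER,0,.01,.01).ravel(); d=l[:2]*(-np.sign(l[1])); 
    t=(P[:,:2]-l[2:])@d; print(n,'dir',d,'ang',np.degrees(np.arctan2(d[1],d[0])),'pt',l[2:],'t',np.percentile(t,[0,1,99,100]),len(P))
    nn=np.array([-d[1],d[0]]); o=(P[:,:2]-l[2:])@nn
    lum=f[m].sum(-1)
    for a in np.arange(t.min(),t.max(),.01):
        k=(t>=a)&(t<a+.01)
        if k.any(): print('  %.3f n%d off %.4f [%.3f %.3f] z95 %.4f'%(a+.005,k.sum(),np.median(o[k]),o[k].min(),o[k].max(),np.percentile(P[k,2],90)),f[m][k].mean(0).round())
    # ring: yellowish px near ring
    q=(r>g+20)&(g>b+15)&(abs(W[...,0]-.545)<.06)&(abs(W[...,1]+.25)<.07)&(W[...,2]>.2)&(W[...,2]<.35)
    Q=W[q]
    if len(Q): print('ring',len(Q),np.median(Q,0),Q.min(0),Q.max(0)); vv,uu=np.where(q); print(uu.min(),uu.max(),vv.min(),vv.max())
    # kiln front surfaces
    F=(W[...,2]>.05)&(W[...,2]<.45)&(W[...,1]<-.24)&(W[...,1]>-.36)&(abs(W[...,0]-.54)<.2)
    P=W[F];print('front',len(P))
    h=(abs(W[...,2]-.454)<.012)&(W[...,1]<-.15); P=W[h]
    if len(P)>50:
        rc=cv2.minAreaRect(P[:,:2].astype(np.float32)*1000); print('headbeam',rc,P[:,1].max())
    h=(abs(W[...,2]-.36)<.006)&(W[...,1]<-.2); P=W[h]
    if len(P)>50: print('kilntop',cv2.minAreaRect(P[:,:2].astype(np.float32)*1000))
E
```

```text
top dir [ 0.1743879 -0.984677 ] ang -79.956955 pt [0.566142   0.16464706] t [-0.15147142 -0.1452619   0.16013113  0.16723721] 1095
  -0.146 n18 off -0.0006 [-0.007 0.006] z95 0.0783 [136. 103.  66.]
  -0.136 n33 off -0.0008 [-0.009 0.012] z95 0.0817 [155. 121.  84.]
  -0.126 n34 off 0.0008 [-0.009 0.010] z95 0.0808 [156. 123.  86.]
  -0.116 n37 off -0.0000 [-0.009 0.012] z95 0.0813 [155. 122.  85.]
  -0.106 n31 off -0.0010 [-0.008 0.010] z95 0.0814 [159. 126.  88.]
  -0.096 n34 off -0.0002 [-0.008 0.011] z95 0.0819 [156. 123.  85.]
  -0.086 n32 off 0.0002 [-0.009 0.029] z95 0.0823 [157. 123.  86.]
  -0.076 n64 off 0.0006 [-0.027 0.031] z95 0.0828 [133. 108.  84.]
  -0.066 n37 off -0.0006 [-0.009 0.011] z95 0.0822 [150. 120.  85.]
  -0.056 n35 off -0.0018 [-0.009 0.012] z95 0.0816 [150. 119.  84.]
  -0.046 n34 off -0.0006 [-0.008 0.010] z95 0.0811 [153. 121.  85.]
  -0.036 n34 off -0.0006 [-0.009 0.012] z95 0.0827 [156. 123.  86.]
  -0.026 n34 off -0.0001 [-0.009 0.011] z95 0.0812 [156. 123.  86.]
  -0.016 n33 off -0.0011 [-0.009 0.010] z95 0.0809 [158. 125.  87.]
  -0.006 n28 off -0.
[... 3472 characters left out ...]
0015 [-0.027 0.028] z95 0.0836 [130. 118. 109.]
  0.105 n22 off 0.0014 [-0.001 0.023] z95 0.0751 [101.  91.  83.]
  0.115 n21 off 0.0008 [-0.002 0.006] z95 0.0745 [95. 85. 77.]
  0.125 n17 off -0.0006 [-0.003 0.005] z95 0.0750 [93. 85. 78.]
  0.135 n15 off 0.0006 [-0.002 0.006] z95 0.0742 [100.  86.  76.]
ring 79 [ 0.55094318 -0.21532635  0.28276273] [ 0.53603621 -0.23141714  0.27862547] [ 0.56545735 -0.20220289  0.28547367]
281 295 110 119
front 18449
headbeam ((552.4279174804688, -271.584716796875), (241.91171264648438, 64.42569732666016), 0.6485126614570618) -0.23831342050082727
kilntop ((552.4866333007812, -433.26275634765625), (301.3453674316406, 387.19512939453125), 0.6479331254959106)
```

```bash
cat >> h.py <<'E'
def state():
    s=ctrl.get_state(); M=R.from_rotvec(s['tool_rot']).as_matrix()
    print('t %.2f pos %s yaw %.2f F %s grip %.3f gf %.1f'%(s['clock'],np.round(s['eef_pos'],4),np.degrees(np.arctan2(M[1,0],M[0,0])),np.round(s['wrist_force'],1),s['grip_width'],s['grasp_force']))
    return s,M
def go(x,y,z,yaw=None):
    "units to target: shift as tool stands, and turn"
    s,M=state(); d=M.T@(np.array([x,y,z])-s['eef_pos'])/.2
    print('units',d.round(4),'turn',None if yaw is None else round((np.degrees(np.arctan2(M[1,0],M[0,0]))-yaw)/60,4))
E
python3 -m jog '[[0,0,0,0.108],[0,0,0,0.108],[0,0,0,0.108],[0,0,0,0.108],[0,0,0,0.108]]' 1
python3 -m jog '[[0,0,0,0.108],[0,0,0,0.108],[0,0,0,0.108],[0,0,0,0.108],[0,0,0,0.108]]'
python3 -c "
from h import *;go(.578,.0967,.16,-80)"
```

```text
clock: 1.42
eef_pos: [0.1423, 0.5312, 0.2313]
tool_rot: [2.873, -1.271, 0.0]
wrist_force: [-0.1, 0.1, -0.8]
grip_width: 1.0
grasp_force: 0.0
clock: 1.83
eef_pos: [0.1423, 0.5313, 0.2313]
tool_rot: [2.404, -2.022, 0.0]
wrist_force: [-0.1, -0.4, -1.3]
grip_width: 0.996
grasp_force: 0.0
t 1.83 pos [0.1423 0.5313 0.2313] yaw -80.12 F [-0.1 -0.4 -1.3] grip 0.996 gf 0.0
units [ 2.5144 -1.7732  0.3564] turn -0.002
```

```bash

python3 -m jog '[[0.12,-0.09,0,0],[0.13,-0.09,0,0],[0.13,-0.09,0,0],[0.13,-0.09,0,0],[0.13,-0.09,0,0]]' >/dev/null
python3 -m jog '[[0.13,-0.09,0,0],[0.13,-0.09,0,0],[0.13,-0.09,0,0],[0.13,-0.09,0,0],[0.13,-0.09,0,0]]' >/dev/null
python3 -m jog '[[0.13,-0.09,0,0],[0.13,-0.09,0,0],[0.13,-0.09,0,0],[0.13,-0.09,0,0],[0.12,-0.09,0.05,0]]' >/dev/null
python3 -m jog '[[0.13,-0.09,0.05,0],[0.12,-0.09,0.05,0],[0.12,-0.09,0.05,0],[0.12,-0.08,0.05,0],[0,0,0,0]]' >/dev/null
python3 - <<'E'
from h import *
go(.578,.0967,.16,-80)
s=snap('wrist','w1');np.savez('w1.npz',**s)
for l in('handle','hook_tip'): print(l,[(round(d['score'],2),np.round(d['centre'],3).tolist()) for d in ctrl.find_in('wrist',l)[:2]])
W=cloud(s)
# grip: z>.083 dark
f=s['frame'].sum(-1)
m=(W[...,2]>.066)&(W[...,2]<.092)&(abs(W[...,0]-.57)<.045)&(W[...,1]>-.05)&(W[...,1]<.33)
P=W[m];a=np.radians(-80);d=np.array([np.cos(a),np.sin(a)]);n=np.array([-d[1],d[0]]);h=np.array([.5712,.1361])
t=(P[:,:2]-h)@d;o=(P[:,:2]-h)@n
for k in np.arange(-.18,.16,.01):
    q=(t>=k)&(t<k+.01)
    if q.sum()>5: print('%.3f n%d off %.4f mid %.4f z %.4f'%(k+.005,q.sum(),np.median(o[q]),(np.percentile(o[q],3)+np.percentile(o[q],97))/2,np.percentile(P[q,2],90)),s['frame'][m][q].mean(0).round())
E
```

```text
t 3.50 pos [0.5639 0.1115 0.1782] yaw -80.02 F [-0.2  0.8 -0.5] grip 1.001 gf 0.0
units [ 0.0851 -0.0568  0.0909] turn -0.0003
handle [(0.94, [0.579, 0.12, 0.08])]
hook_tip [(0.59, [0.575, 0.124, 0.081])]
-0.115 n56 off -0.0007 mid 0.0020 z 0.0802 [169. 132.  90.]
-0.105 n344 off 0.0029 mid 0.0027 z 0.0828 [157. 134. 108.]
-0.095 n154 off 0.0028 mid 0.0029 z 0.0805 [214. 173. 117.]
-0.085 n158 off 0.0026 mid 0.0027 z 0.0803 [208. 167. 113.]
-0.075 n158 off 0.0025 mid 0.0026 z 0.0802 [212. 170. 115.]
-0.065 n170 off 0.0024 mid 0.0025 z 0.0805 [221. 178. 120.]
-0.055 n182 off 0.0032 mid 0.0028 z 0.0805 [222. 180. 121.]
-0.045 n177 off 0.0022 mid 0.0027 z 0.0804 [222. 179. 121.]
-0.035 n140 off 0.0020 mid 0.0025 z 0.0805 [206. 165. 112.]
-0.025 n230 off 0.0024 mid 0.0024 z 0.0864 [49. 43. 40.]
-0.015 n269 off 0.0024 mid 0.0024 z 0.0866 [45. 41. 39.]
-0.005 n278 off 0.0022 mid 0.0026 z 0.0865 [44. 41. 38.]
0.005 n288 off 0.0025 mid 0.0025 z 0.0865 [45. 41. 39.]
0.015 n297 off 0.0027 mid 0.0025 z 0.0867 [45. 41. 39.]
0.025 n309 off 0.0026 mid 0.0026 z 0.0865 [45. 41. 39.]
0.035 n320 off 0.0024 mid 0.0024 z 0.0866 [45. 42. 40.]
0.045 n332 off 0.0027 mid 0.0024 z 0.0865 [47. 43. 40.]
0.055 n317 off 0.0025 mid 0.0024 z 0.0859 [92. 73. 49.]
0.065 n201 off 0.0024 mid 0.0028 z 0.0775 [196. 149.  81.]
0.075 n132 off 0.0024 mid 0.0026 z 0.0743 [91. 86. 84.]
0.085 n127 off 0.0023 mid 0.0029 z 0.0739 [91. 85. 83.]
0.095 n472 off 0.0021 mid 0.0012 z 0.0832 [141. 134. 130.]
0.105 n132 off 0.0028 mid 0.0029 z 0.0739 [91. 87. 86.]
0.115 n143 off 0.0026 mid 0.0027 z 0.0738 [92. 87. 86.]
0.125 n153 off 0.0032 mid 0.0030 z 0.0741 [95. 88. 85.]
0.135 n125 off 0.0030 mid 0.0028 z 0.0741 [99. 91. 87.]
```

View pics/w1.png

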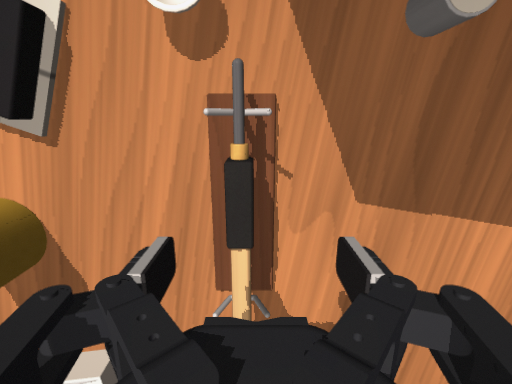

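The wrist view shows the tool along column 238, with the black grip at rows 158–248, the V cradle at row 111, and the fingers open on either side. I'll move above the grip, then descend.

```bash

python3 -m jog '[[0.04,-0.03,0,0],[0.045,-0.035,0,0],[0,0,0,0],[0,0,0,0]]' >/dev/null
python3 -c "
from h import *;go(.5801,.0971,.0493,-80)"
```

```text
t 3.98 pos [0.5788 0.1006 0.1815] yaw -79.81 F [ 0.1  0.1 -0.3] grip 1.004 gf 0.0
units [ 0.0187 -0.0028  0.6611] turn 0.0031
```

```bash

python3 -m jog '[[0.02,-0.003,0.13,0],[0,0,0.13,0],[0,0,0.13,0],[0,0,0.13,0],[0,0,0.1,0]]' >/dev/null
python3 -m jog '[[0,0,0.04,0],[0,0,0,0],[0,0,0,0]]' >/dev/null
python3 -c "
from h import *;go(.5801,.0971,.0493,-80)"
python3 -m jog '[[0,0,0,0],[0,0,0,0],[0,0,0,0],[0,0,0,0],[0,0,0,0]]' 0
python3 -m jog '[[0,0,0,0],[0,0,0,0],[0,0,0,0],[0,0,0,0],[0,0,0,0]]' 0
```

```text
t 4.65 pos [0.5803 0.0971 0.0502] yaw -79.76 F [-0.2  0.4 -0. ] grip 0.997 gf 0.0
units [-0.0002  0.0009  0.0044] turn 0.0039
clock: 5.07
eef_pos: [0.5805, 0.097, 0.0501]
tool_rot: [-2.409, 2.014, -0.002]
wrist_force: [5.9, 3.6, 5.2]
grip_width: 0.298
grasp_force: 18.0
clock: 5.48
eef_pos: [0.5807, 0.0971, 0.0501]
tool_rot: [-2.409, 2.014, -0.002]
wrist_force: [1.7, 1.2, 4.8]
grip_width: 0.293
grasp_force: 62.0
```

```bash

python3 -m jog '[[0,0,-0.03,0],[0,0,-0.08,0],[0,0,-0.14,0],[0,0,-0.16,0],[0,0,-0.16,0]]' 0 
python3 -m jog '[[0,0,-0.16,0],[0,0,-0.16,0],[0,0,-0.16,0],[0,0,-0.14,0],[0,0,-0.12,0]]' >/dev/null
python3 -m jog '[[0,0,0,0],[0,0,0,0],[0,0,0,0]]' 0 
python3 - <<'E'
from h import *
s,M=state()
for n in('side','top','wrist'):
    s=snap(n,n+'2');np.savez(n+'2.npz',**s)
    W=cloud(s)
    a=np.radians(-80);d=np.array([np.cos(a),np.sin(a)]);nn=np.array([-d[1],d[0]]);h=np.array([.5737,.1365])
    t=(W[...,:2]-h)@d;o=(W[...,:2]-h)@nn
    for k in (-.15,-.12,-.09,-.06,-.02,.07,.08,.09,.1,.11,.12,.13,.137):
        q=(t>=k-.004)&(t<k+.004)&(abs(o)<.03)&(W[...,2]>.24)&(W[...,2]<.37)
        if q.sum()>3: print(n,'%.3f n%d mid %.4f z %.4f %.4f'%(k,q.sum(),(np.percentile(o[q],5)+np.percentile(o[q],95))/2,W[q][:,2].min(),np.percentile(W[q][:,2],90)))
E
```

```text
clock: 5.9
eef_pos: [0.5775, 0.0962, 0.1628]
tool_rot: [2.406, -2.012, -0.006]
wrist_force: [0.3, 1.0, -1.0]
grip_width: 0.302
grasp_force: 61.2
clock: 6.57
eef_pos: [0.5786, 0.0969, 0.3092]
tool_rot: [2.408, -2.013, -0.005]
wrist_force: [-0.2, 0.4, -2.4]
grip_width: 0.296
grasp_force: 61.4
t 6.57 pos [0.5786 0.0969 0.3092] yaw -79.79 F [-0.2  0.4 -2.4] grip 0.296 gf 61.4
side -0.150 n131 mid -0.0050 z 0.3170 0.3383
side -0.120 n123 mid -0.0046 z 0.3178 0.3385
side -0.090 n103 mid -0.0044 z 0.3180 0.3386
side -0.060 n94 mid -0.0048 z 0.3179 0.3390
side -0.020 n129 mid -0.0049 z 0.3129 0.3451
side 0.120 n8 mid -0.0051 z 0.3258 0.3305
side 0.130 n54 mid -0.0023 z 0.2938 0.3299
side 0.137 n36 mid -0.0029 z 0.2938 0.3312
top -0.150 n50 mid -0.0048 z 0.3220 0.3396
top -0.120 n45 mid -0.0052 z 0.3204 0.3399
top -0.090 n53 mid -0.0051 z 0.3216 0.3396
top -0.060 n50 mid -0.0045 z 0.3219 0.3395
top -0.020 n71 mid -0.0055 z 0.3147 0.3452
top 0.070 n29 mid -0.0046 z 0.3208 0.3348
top 0.080 n21 mid -0.0048 z 0.3239 0.3336
top 0.090 n21 mid -0.0041 z 0.3278 0.3323
top 0.100 n20 mid -0.0036 z 0.3253 0.3331
top 0.110 n19 mid -0.0049 z 0.3272 0.3332
top 0.120 n19 mid -0.0039 z 0.3289 0.3332
top 0.130 n25 mid -0.0043 z 0.2955 0.3330
top 0.137 n30 mid -0.0040 z 0.2945 0.3330
wrist 0.070 n547 mid -0.0022 z 0.3221 0.3355
wrist 0.080 n353 mid -0.0022 z 0.3278 0.3330
wrist 0.090 n389 mid -0.0019 z 0.3268 0.3330
wrist 0.100 n417 mid -0.0021 z 0.3278 0.3330
wrist 0.110 n445 mid -0.0021 z 0.3279 0.3330
wrist 0.120 n469 mid -0.0020 z 0.3277 0.3329
wrist 0.130 n505 mid -0.0021 z 0.3271 0.3330
wrist 0.137 n321 mid -0.0020 z 0.3276 0.3329
```

View pics/side2.png

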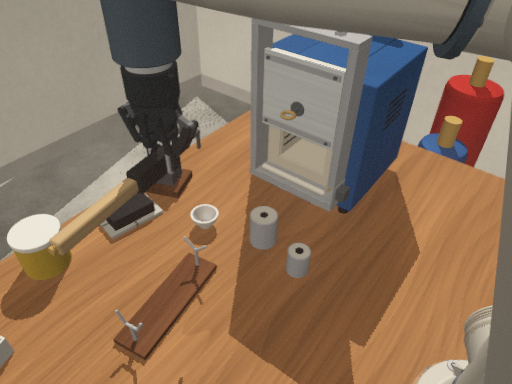

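The side view shows the tool held level over the rest, with the ring at (288,115) ahead of it. The tip clears the ring's top by about 10 mm. I'll turn to the door's direction and approach.

```bash

python3 -m jog '[[0,0,-0.02,0.08],[0,0,-0.02,0.082],[0,0,0,0]]' 0 >/dev/null
python3 -c "
from h import *;go(.549,-.08,.318,-89.5)"
```

```text
t 6.97 pos [0.5796 0.0967 0.319 ] yaw -89.69 F [-0.2 -0.4 -2.2] grip 0.293 gf 61.3
units [0.8828 0.1579 0.0058] turn -0.0032
```

```bash

python3 -m jog '[[0.08,0.02,0,0],[0.15,0.025,0,0],[0.16,0.025,0,0],[0.16,0.025,0,0],[0.15,0.025,0,0]]' 0 >/dev/null
python3 -m jog '[[0.11,0.02,0,0],[0.07,0.018,0,0],[0,0,0,0],[0,0,0,0],[0,0,0,0]]' 0 >/dev/null
python3 - <<'E'
from h import *
st,M=state()
a=np.radians(-89.5);d=np.array([np.cos(a),np.sin(a)]);nn=np.array([-d[1],d[0]])
for n in('wrist','top','side'):
    s=snap(n,n+'3');np.savez(n+'3.npz',**s);W=cloud(s)
    f=s['frame'].astype(int);r,g,b=f[...,0],f[...,1],f[...,2]
    t=(W[...,:2]-st['eef_pos'][:2])@d;o=(W[...,:2]-st['eef_pos'][:2])@nn
    q=(abs(o)<.02)&(t>.03)&(t<.108)&(W[...,2]>.325)&(W[...,2]<.35)
    if q.sum()>10:print(n,'shaft t max',np.percentile(t[q],98),'z',np.median(W[q][:,2]))
    for k in(.035,.05,.07,.09):
        p=q&(abs(t-k)<.004)
        if p.sum()>3: print('   ',k,((np.percentile(o[p],4)+np.percentile(o[p],96))/2).round(4))
    q=(r>g+15)&(g>b+15)&(abs(o)<.04)&(t>.08)&(t<.18)&(W[...,2]>.265)&(W[...,2]<.295)
    if q.sum()>10:
        print('  ring n',q.sum(),'t',np.percentile(t[q],[1,99]).round(4),'o',np.percentile(o[q],[1,99]).round(4),'z',np.percentile(W[q][:,2],[5,50,90]).round(4))
        vv,uu=np.where(q);print('  px',uu.min(),uu.max(),vv.min(),vv.max())
    # door face/rail fronts
    for lo,hi in((-.12,-.08),(-.03,-.0),(.01,.04),(.08,.12)):
        q=(o>lo)&(o<hi)&(t>.13)&(t<.25)&(W[...,2]>.3)&(W[...,2]<.4)
        if q.sum()>30:print('   face o',lo,'t',np.percentile(t[q],[5,50]).round(4),q.sum())
E
```

```text
t 7.80 pos [ 0.5496 -0.0789  0.3189] yaw -89.45 F [ 0.2 -0.2 -1.9] grip 0.294 gf 61.3
wrist shaft t max 0.09694805588663474 z 0.3416002469745488
    0.035 -0.0005
    0.05 -0.0003
    0.07 -0.0004
    0.09 -0.0004
  ring n 747 t [0.1227 0.1327] o [-0.0136  0.0143] z [0.2807 0.2833 0.2844]
  px 228 281 0 22
top shaft t max 0.09605921493877119 z 0.34111078441225356
    0.035 -0.0019
    0.05 -0.003
    0.07 -0.0017
    0.09 -0.0029
  ring n 123 t [0.123  0.1537] o [-0.017   0.0132] z [0.2799 0.2829 0.285 ]
  px 286 301 179 194
   face o -0.12 t [0.1628 0.24  ] 258
   face o -0.03 t [0.1724 0.2408] 121
   face o 0.01 t [0.1764 0.2414] 127
   face o 0.08 t [0.1638 0.1698] 219
side shaft t max 0.0970933509902072 z 0.33607351407855207
    0.09 -0.0006
  ring n 97 t [0.1226 0.1545] o [-0.0151  0.0148] z [0.2792 0.2828 0.2844]
  px 280 295 110 119
   face o -0.12 t [0.1623 0.1757] 1270
   face o -0.03 t [0.172  0.1762] 573
   face o 0.01 t [0.1721 0.1761] 536
   face o 0.08 t [0.175  0.2044] 51
```

View pics/wrist3.png

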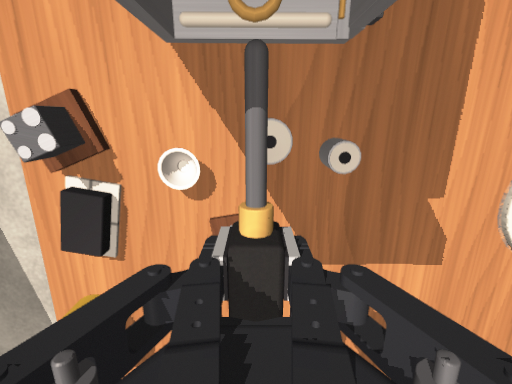

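The wrist view shows the shaft at column 256 and the ring's front arc centred at column 255, row 10. They line up, so I'll advance 44.5 mm and lower partway.

```bash

python3 -m jog '[[0.06,-0.003,0,0],[0.08,0,0,0],[0.06,0,0,0],[0.022,0,0,0],[0,0,0,0]]' 0 >/dev/null
python3 -m jog '[[0,0,0,0],[0,0,0,0],[0,0,0.04,0],[0,0,0.04,0],[0,0,0,0]]' 0 
python3 - <<'E'
from h import *
st,M=state()
s=snap('side');u,v=proj(s,[.55,-.217,.29]).astype(int);print(u,v)
a=s['frame'][v-50:v+50,u-60:u+60,::-1]
t=snap('wrist');b=t['frame'][:100,196:316,::-1]
p=snap('top');u,v=proj(p,[.55,-.217,.29]).astype(int);c=p['frame'][v-50:v+50,u-60:u+60,::-1]
cv2.imwrite('pics/c4.png',cv2.resize(np.vstack([np.hstack([a,b]),np.hstack([c,c])])[:, :],(720,600),interpolation=cv2.INTER_CUBIC))
E
```

```text
clock: 8.78
eef_pos: [0.5498, -0.123, 0.3007]
tool_rot: [2.23, -2.21, -0.005]
wrist_force: [-0.3, -0.0, -2.3]
grip_width: 0.296
grasp_force: 61.2
t 8.78 pos [ 0.5498 -0.123   0.3007] yaw -89.49 F [-0.3 -0.  -2.3] grip 0.296 gf 61.2
288 111
```

View pics/c4.png

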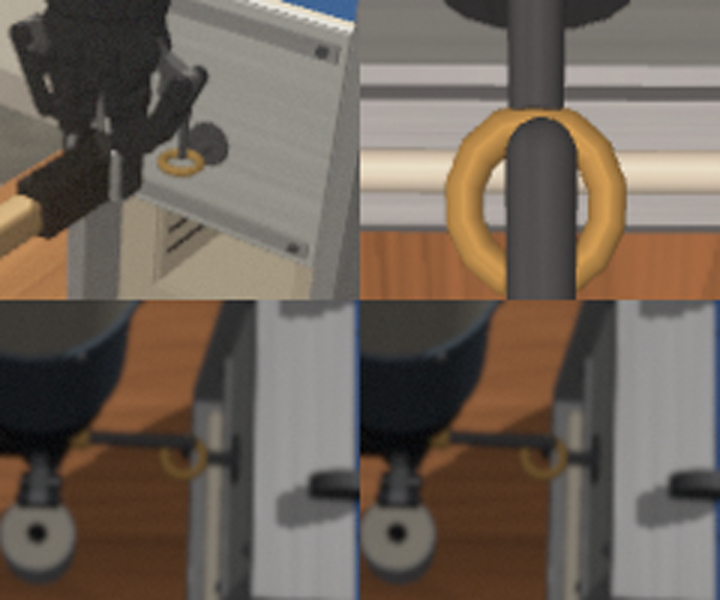

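In the crop, the side view (top left) shows the tip right over the ring's hole. The wrist view shows the shaft centred across the ring. I'll lower it gently and watch the force.

```bash

python3 -m jog '[[0,0,0.02,0],[0,0,0.02,0],[0,0,0,0]]' 0 | grep -E 'pos|force'
python3 -m jog '[[0,0,0.03,0],[0,0,0.03,0],[0,0,0.02,0],[0,0,0,0]]' 0| grep -E 'pos|force'
python3 -m jog '[[0,0,0.02,0],[0,0,0,0]]' 0| grep -E 'pos|force'
```

```text
eef_pos: [0.5503, -0.1236, 0.2943]
wrist_force: [-0.6, -0.4, -2.4]
grasp_force: 61.3
eef_pos: [0.55, -0.1236, 0.2778]
wrist_force: [0.5, -0.5, -2.8]
grasp_force: 61.3
eef_pos: [0.5504, -0.1237, 0.2746]
wrist_force: [0.0, 0.3, -3.0]
grasp_force: 61.3
```

```bash

python3 -m jog '[[0,0,0.01,0],[0,0,0.01,0],[0,0,0.01,0],[0,0,0.02,0],[0,0,0.02,0]]' 0| grep -E 'pos|force'
python3 -m jog '[[0,0,0.03,0],[0,0,0.03,0],[0,0,0.03,0],[0,0,0.03,0],[0,0,0.03,0]]' 0| grep -E 'pos|force'
python3 -c "
from h import *;s=snap('side')
print(ctrl.find_in('side','ring'))"
```

```text
eef_pos: [0.5509, -0.1239, 0.2618]
wrist_force: [-0.8, 0.1, 1.5]
grasp_force: 61.8
eef_pos: [0.5508, -0.1239, 0.2307]
wrist_force: [-0.2, 0.1, 2.2]
grasp_force: 61.8
[{'centre': [0.5142, -0.2563, 0.2838], 'score': 0.93}]
```

```bash

python3 -m jog '[[0,0,0.03,0],[0,0,0.03,0],[0,0,0.03,0],[0,0,0.03,0],[0,0,0.03,0]]' 0| grep -E 'pos|force'
python3 -m jog '[[0,0,0.03,0],[0,0,0.03,0],[0,0,0.03,0],[0,0,0.03,0],[0,0,0.03,0]]' 0| grep -E 'pos|force'
python3 -m jog '[[0,0,0.02,0],[0,0,0,0]]' 0| grep -E 'pos|force'
python3 - <<'E'
from h import *
st,M=state()
s=snap('side');W=cloud(s)
f=s['frame'].astype(int);r,g,b=f[...,0],f[...,1],f[...,2]
q=(r>g+20)&(g>b+15)&(abs(W[...,0]-.55)<.03)&(abs(W[...,1]+.217)<.03)&(W[...,2]>.14)&(W[...,2]<.2)
print('ring',q.sum(),np.percentile(W[q],[2,50,95],axis=0).round(4))
# pole pitch
for k in(-.1,-.16):
    y=st['eef_pos'][1]+.04-k
    p=(abs(W[...,0]-.55)<.03)&(abs(W[...,1]-y)<.006)&(W[...,2]>.1)&(W[...,2]<.3)
    if p.sum(): print(k,np.percentile(W[p][:,2],92).round(4),p.sum())
E
```

```text
eef_pos: [0.5506, -0.1239, 0.2007]
wrist_force: [0.5, -0.6, 2.4]
grasp_force: 61.9
eef_pos: [0.5506, -0.1239, 0.1707]
wrist_force: [-0.1, -0.3, 2.4]
grasp_force: 61.9
eef_pos: [0.5502, -0.1237, 0.166]
wrist_force: [0.4, -0.5, -1.6]
grasp_force: 61.5
t 11.62 pos [ 0.5502 -0.1237  0.166 ] yaw -89.53 F [ 0.4 -0.5 -1.6] grip 0.296 gf 61.5
ring 18 [[ 0.5356 -0.2262  0.1767]
 [ 0.5392 -0.2179  0.1792]
 [ 0.5424 -0.2094  0.1805]]
-0.1 0.196 75
-0.16 0.1959 88
```

```bash

python3 -m jog '[[0,0,0.01,0],[0,0,0.01,0],[0,0,0.01,0],[0,0,0.01,0],[0,0,0.01,0]]' 0| grep -E 'pos|wrist_force'
python3 -m jog '[[0,0,0.01,0],[0,0,0.005,0],[0,0,0.005,0]]' 0| grep -E 'pos|wrist_force'
python3 -m jog '[[0,0,0.005,0],[0,0,0.005,0]]' 0| grep -E 'pos|wrist_force'
```

```text
eef_pos: [0.5506, -0.1237, 0.1573]
wrist_force: [-2.0, 1.8, 3.6]
eef_pos: [0.5507, -0.1238, 0.1537]
wrist_force: [-2.6, 2.6, 5.6]
eef_pos: [0.5507, -0.1237, 0.1518]
wrist_force: [-3.6, 3.1, 6.1]
```

```bash

python3 -m jog '[[-0.002,0.002,0,0],[0,0,0,0]]' 0| grep -E 'pos|wrist_force|torque'
python3 -c "
from h import *;s=ctrl.get_state();print(s['wrist_force'],s['wrist_torque'])"
```

```text
eef_pos: [0.5506, -0.1237, 0.1517]
wrist_force: [-0.6, 1.1, 4.0]
[-0.61403494  1.05451318  3.97926018] [-0.35664991  0.43628625 -0.05470449]
```

```bash

python3 -m jog '[[-0.001,0.001,0.005,0],[0,0,0.005,0],[0,0,0,0]]' 0| grep -E 'pos|wrist_force'
python3 -m jog '[[0,0,0.005,0],[0,0,0,0]]' 0| grep -E 'pos|wrist_force'
```

```text
eef_pos: [0.5506, -0.1236, 0.1499]
wrist_force: [-1.3, -0.1, 5.0]
eef_pos: [0.5506, -0.1237, 0.1491]
wrist_force: [-3.1, 0.7, 5.9]
```

```bash

python3 -m jog '[[0,0.002,0.003,0],[0,0,0.002,0],[0,0,0,0]]' 0| grep -E 'pos|wrist_force'
python3 -m jog '[[0,0.001,0.003,0],[0,0,0,0]]' 0| grep -E 'pos|wrist_force'
```

```text
eef_pos: [0.5506, -0.1237, 0.1485]
wrist_force: [-2.1, 0.9, 7.0]
eef_pos: [0.5505, -0.1236, 0.1479]
wrist_force: [-1.1, 0.8, 7.3]
```

```bash

python3 -m jog '[[0,0.001,0.002,0],[0,0,0,0]]' 0| grep -E 'pos|wrist_force'
python3 -m jog '[[0,0,0.002,0],[0,0,0,0]]' 0| grep -E 'pos|wrist_force'
python3 -m jog '[[0,0.001,0.002,0],[0,0,0,0]]' 0| grep -E 'pos|wrist_force'
```

```text
eef_pos: [0.5505, -0.1236, 0.1474]
wrist_force: [0.0, 0.9, 6.4]
eef_pos: [0.5504, -0.1236, 0.1467]
wrist_force: [1.2, 0.2, 4.1]
eef_pos: [0.55, -0.1235, 0.1459]
wrist_force: [1.6, -0.6, 3.7]
```

```bash

python3 -m jog '[[0.001,-0.001,0.002,0],[0,0,0,0]]' 0| grep -E 'pos|wrist_force'
python3 -m jog '[[0,0,0.002,0],[0,0,0,0]]' 0| grep -E 'pos|wrist_force'
```

```text
eef_pos: [0.5488, -0.1232, 0.1444]
wrist_force: [0.1, 0.4, 1.1]
eef_pos: [0.5487, -0.1232, 0.1442]
wrist_force: [1.7, 1.0, 2.7]
```

```bash

python3 -m jog '[[0,-0.001,0.002,0],[0,0,0,0]]' 0| grep -E 'pos|wrist_force'
python3 -m jog '[[0,0,0.002,0],[0,0,0,0]]' 0| grep -E 'pos|wrist_force'
```

```text
eef_pos: [0.5489, -0.1232, 0.1441]
wrist_force: [-1.3, 1.3, 3.7]
eef_pos: [0.549, -0.1233, 0.1439]
wrist_force: [-1.5, 2.0, 3.8]
```

```bash

python3 -m jog '[[-0.001,0.0005,0.003,0],[0,0,0,0]]' 0| grep -E 'pos|wrist_force'
python3 -m jog '[[-0.001,0.0005,0.002,0],[0,0,0,0]]' 0| grep -E 'pos|wrist_force'
```

```text
eef_pos: [0.549, -0.1233, 0.1437]
wrist_force: [-3.1, 1.7, 6.5]
eef_pos: [0.549, -0.1232, 0.1436]
wrist_force: [-3.2, 2.0, 7.5]
```

```bash

python3 -m jog '[[0,0.001,0,0],[0,0,0,0],[0,0,0,0],[0,0,0,0]]' 0| grep -E 'clock|pos|wrist_force'
python3 -m jog '[[0,0,0,0],[0,0,0,0],[0,0,0,0],[0,0,0,0]]' 0| grep -E 'pos|wrist_force'
```

```text
clock: 15.33
eef_pos: [0.549, -0.1232, 0.1436]
wrist_force: [-2.0, 1.6, 8.3]
eef_pos: [0.549, -0.1233, 0.1436]
wrist_force: [-2.1, 2.4, 6.5]
```

```bash

for i in 1 2 3 4 5; do python3 -m jog '[[0,0,0,0],[0,0,0,0],[0,0,0,0]]' 0| grep -E 'wrist_force'; done
python3 - <<'E'
from h import *
st,M=state()
s=snap('side','side5');W=cloud(s)
f=s['frame'].astype(int);r,g,b=f[...,0],f[...,1],f[...,2]
q=(r>g+20)&(g>b+15)&(abs(W[...,0]-.55)<.03)&(abs(W[...,1]+.217)<.03)&(W[...,2]>.13)&(W[...,2]<.2)
print('ring',q.sum(),np.percentile(W[q],[2,50,95],axis=0).round(4))
for k in(-.06,-.1,-.13,-.16):
    y=st['eef_pos'][1]+.04-k
    p=(abs(W[...,0]-.55)<.03)&(abs(W[...,1]-y)<.006)&(W[...,2]>.12)&(W[...,2]<.3)
    if p.sum(): print(k,np.percentile(W[p][:,2],92).round(4),p.sum())
E
```

```text
wrist_force: [-1.9, 2.4, 6.5]
wrist_force: [-1.6, 1.6, 6.7]
wrist_force: [-2.4, 2.0, 7.4]
wrist_force: [-2.9, 1.5, 7.6]
wrist_force: [-3.1, 1.7, 7.8]
t 16.92 pos [ 0.549  -0.1233  0.1436] yaw -89.52 F [-3.1  1.7  7.8] grip 0.296 gf 62.5
ring 7 [[ 0.536  -0.222   0.1558]
 [ 0.5374 -0.2183  0.1572]
 [ 0.5393 -0.2131  0.1584]]
-0.06 0.1736 67
-0.1 0.1731 69
-0.13 0.1722 75
-0.16 0.1723 84
```

View pics/side5.png

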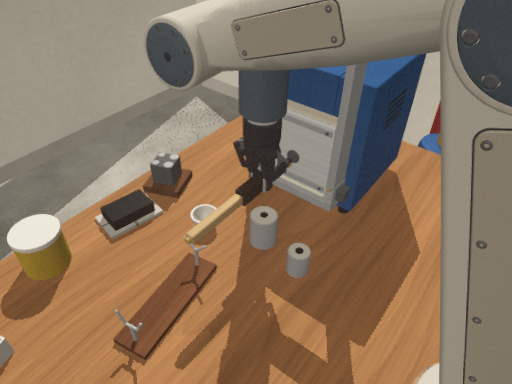

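The side view shows the door closed, with no opening left under it. The ring's top is at 0.158 m, which is home. The pull held at about 9–10 N for more than a second, so I'll unhook straight up.

```bash

python3 -m jog '[[0,0,-0.01,0],[0,0,-0.01,0],[0,0,-0.01,0],[0,0,-0.01,0],[0,0,0,0]]' 0| grep -E 'pos|wrist_force'
python3 -m jog '[[0,0,-0.03,0],[0,0,-0.03,0],[0,0,-0.04,0],[0,0,-0.05,0],[0,0,-0.06,0]]' 0| grep -E 'pos|wrist_force'
python3 -m jog '[[0,0,-0.04,0],[0,0,0,0],[0,0,0,0]]' 0| grep -E 'pos|wrist_force'
python3 - <<'E'
from h import *
st,M=state()
s=snap('side');W=cloud(s)
f=s['frame'].astype(int);r,g,b=f[...,0],f[...,1],f[...,2]
q=(r>g+20)&(g>b+15)&(abs(W[...,0]-.55)<.03)&(abs(W[...,1]+.217)<.03)&(W[...,2]>.13)&(W[...,2]<.2)
print('ring',q.sum(),np.percentile(W[q],[2,50,95],axis=0).round(4))
for k in(-.06,-.1,-.13,-.16):
    y=st['eef_pos'][1]+.04-k
    p=(abs(W[...,0]-.55)<.03)&(abs(W[...,1]-y)<.006)&(W[...,2]>.12)&(W[...,2]<.3)
    if p.sum(): print(k,np.percentile(W[p][:,2],92).round(4),p.sum())
s=snap('wrist');W=cloud(s);t=-(W[...,1]-st['eef_pos'][1]);o=W[...,0]-st['eef_pos'][0]
for k in(.04,.06,.08,.09):
    p=(abs(t-k)<.004)&(abs(o)<.02)&(W[...,2]>.2)
    if p.sum():print('shaft',k,o[p].mean().round(4),np.percentile(W[p][:,2],90).round(4))
E
```

```text
eef_pos: [0.549, -0.123, 0.1508]
wrist_force: [-0.6, -0.2, -2.8]
eef_pos: [0.5489, -0.123, 0.1938]
wrist_force: [0.6, -0.1, -2.0]
eef_pos: [0.5493, -0.1229, 0.2015]
wrist_force: [-0.5, 0.0, -2.3]
t 18.05 pos [ 0.5493 -0.1229  0.2015] yaw -89.52 F [-0.5  0.  -2.3] grip 0.297 gf 61.4
ring 71 [[ 0.5364 -0.2311  0.1532]
 [ 0.5489 -0.2165  0.1575]
 [ 0.5634 -0.2025  0.1598]]
-0.06 0.2318 69
-0.1 0.2319 77
-0.13 0.2315 88
-0.16 0.2318 89
shaft 0.04 -0.0006 0.2247
shaft 0.06 -0.0003 0.2247
shaft 0.08 -0.0002 0.2245
shaft 0.09 -0.0002 0.2247
```

```bash

python3 -m jog '[[-0.07,0,0,0],[-0.12,-0.02,0,0],[-0.14,-0.02,0,0],[-0.14,-0.02,0,0],[-0.14,-0.02,0,0]]' 0 >/dev/null
python3 -m jog '[[-0.14,-0.02,0,0],[-0.14,-0.02,0,0],[-0.12,-0.02,0,-0.08],[-0.08,-0.02,0,-0.082],[0,0,0,0]]' 0 >/dev/null
python3 -m jog '[[0,0,0,0],[0,0,0,0]]' 0 >/dev/null
python3 -c "
from h import *;go(.5805,.097,.0501,-79.76)"
```

```text
t 19.15 pos [0.5775 0.0951 0.2003] yaw -79.87 F [-0.3  0.4 -1.2] grip 0.296 gf 61.3
units [-0.0072 -0.0176  0.751 ] turn -0.0018
```

```bash

python3 -m jog '[[-0.007,-0.017,0.08,-0.002],[0,0,0.12,0],[0,0,0.12,0],[0,0,0.1,0],[0,0,0.06,0]]' 0 >/dev/null
python3 -m jog '[[0,0,0,0],[0,0,0,0],[0,0,0,0]]' 0 >/dev/null
python3 - <<'E'
from h import *
go(.5805,.097,.0501,-79.76)
a=np.radians(-80);d=np.array([np.cos(a),np.sin(a)]);n=np.array([-d[1],d[0]]);h=np.array([.5737,.1365])
for c in('top','side','wrist'):
    s=snap(c,c+'6');W=cloud(s);t=(W[...,:2]-h)@d;o=(W[...,:2]-h)@n
    for k in(-.15,-.13,-.07,.075,.085,.115,.13):
        q=(abs(t-k)<.004)&(abs(o)<.025)&(W[...,2]>.1)&(W[...,2]<.14)
        if q.sum()>5:print(c,k,((np.percentile(o[q],4)+np.percentile(o[q],96))/2).round(4),np.percentile(W[q][:,2],90).round(4))
E
```

```text
t 19.82 pos [0.5817 0.097  0.1062] yaw -79.73 F [ 0.4  1.2 -1.4] grip 0.296 gf 61.2
units [-0.001   0.0067  0.2805] turn 0.0005
top -0.15 -0.003 0.1376
top -0.13 -0.0019 0.1371
top -0.07 -0.002 0.1369
top 0.075 -0.0007 0.131
top 0.085 -0.0018 0.1298
top 0.115 -0.001 0.1307
top 0.13 -0.0024 0.1308
side -0.15 -0.0013 0.136
side -0.13 -0.0016 0.1361
side -0.07 -0.0016 0.136
side 0.115 0.0006 0.1307
side 0.13 0.0016 0.1308
wrist 0.075 0.0008 0.1303
wrist 0.085 0.0009 0.1304
wrist 0.115 0.001 0.1302
wrist 0.13 0.001 0.1303
```

```bash

python3 -m jog '[[0,0.0065,0.05,0],[0,0,0.06,0],[0,0,0.06,0],[0,0,0.05,0],[0,0,0.03,0]]' 0 |grep -E 'pos|wrist_force'
python3 -m jog '[[0,0,0.02,0],[0,0,0.01,0],[0,0,0,0],[0,0,0,0]]' 0 |grep -E 'pos|wrist_force'
```

```text
eef_pos: [0.5788, 0.0971, 0.0532]
wrist_force: [0.1, 0.5, -2.1]
eef_pos: [0.5806, 0.0973, 0.0501]
wrist_force: [0.5, -0.8, 4.1]
```

Contact is the same as at the pick, so I'll release and rise.

```bash

python3 -m jog '[[0,0,0,0],[0,0,0,0],[0,0,0,0],[0,0,0,0],[0,0,0,0]]' 1 |grep -E 'width|wrist_force'
python3 -m jog '[[0,0,0,0],[0,0,0,0],[0,0,0,0],[0,0,-0.05,0],[0,0,-0.1,0]]' 1 |grep -E 'width|wrist_force'
python3 -m jog '[[0,0,-0.15,0],[0,0,-0.15,0],[0,0,-0.15,0],[0,0,-0.1,0],[0,0,0,0]]' 1 |grep -E 'pos|wrist_force'
python3 -m jog '[[-0.15,0,0,0],[-0.15,0,0,0],[-0.15,0,0,0],[-0.15,0,0,0],[0,0,0,0]]' 1 |grep -E 'pos|wrist_force'
python3 - <<'E'
from h import *
a=np.radians(-80);d=np.array([np.cos(a),np.sin(a)]);n=np.array([-d[1],d[0]]);h=np.array([.5737,.1365])
for c in('top','side'):
  for s in(dict(np.load(c+'0.npz')),snap(c,c+'7')):
    W=cloud(s);t=(W[...,:2]-h)@d;o=(W[...,:2]-h)@n
    q=(abs(o)<.02)&(W[...,2]>.084)&(W[...,2]<.095)&(abs(t)<.08);print(c,'grip t',np.percentile(t[q],[2,98]).round(4) if q.any() else None)
    for k in(-.13,-.07,.085,.13):
        q=(abs(t-k)<.005)&(abs(o)<.025)&(W[...,2]>.066)&(W[...,2]<.1)
        if q.sum()>5:print(k,((np.percentile(o[q],4)+np.percentile(o[q],96))/2).round(4),np.percentile(W[q][:,2],90).round(4))
    f=s['frame'].astype(int);r,g,b=f[...,0],f[...,1],f[...,2]
    q=(r>g+20)&(g>b+15)&(abs(W[...,0]-.55)<.03)&(abs(W[...,1]+.217)<.03)&(W[...,2]>.13)&(W[...,2]<.3)
    print('ring z',np.median(W[q][:,2]))
  for l in('flask_big','flask_small','crucible'): print(l,[np.round(x['centre'],3).tolist() for x in ctrl.find_in(c,l)[:1]])
E
```

```text
wrist_force: [-0.5, 1.0, 0.2]
grip_width: 0.977
wrist_force: [0.3, -0.6, 0.2]
grip_width: 0.998
eef_pos: [0.5822, 0.0976, 0.1955]
wrist_force: [0.5, -0.2, 0.2]
eef_pos: [0.5571, 0.2196, 0.1888]
wrist_force: [0.7, -1.0, -0.4]
top grip t [-0.0298  0.0527]
-0.13 -0.0023 0.0825
-0.07 -0.0018 0.082
0.085 -0.0022 0.0749
0.13 -0.0019 0.0757
ring z 0.28316289838201447
top grip t [-0.0291  0.0526]
-0.13 0.0013 0.0815
-0.07 -0.0026 0.0814
0.085 -0.0027 0.0752
0.13 -0.0029 0.0742
ring z 0.1579527726822079
flask_big [[0.525, -0.116, 0.079]]
flask_small [[0.411, -0.094, 0.061]]
crucible [[0.676, -0.065, 0.018]]
side grip t [-0.0288  0.0519]
-0.13 -0.0014 0.0802
-0.07 -0.0005 0.0809
0.085 0.0008 0.0738
0.13 0.0011 0.0746
ring z 0.2827627262701115
side grip t [-0.0289  0.0512]
-0.13 -0.0017 0.0799
-0.07 -0.0006 0.081
0.085 0.0 0.0738
0.13 -0.0005 0.0742
ring z 0.15786904638185717
flask_big [[0.522, -0.1, 0.068]]
flask_small [[0.413, -0.078, 0.055]]
crucible [[0.68, -0.072, 0.029]]
```

View pics/side7.png

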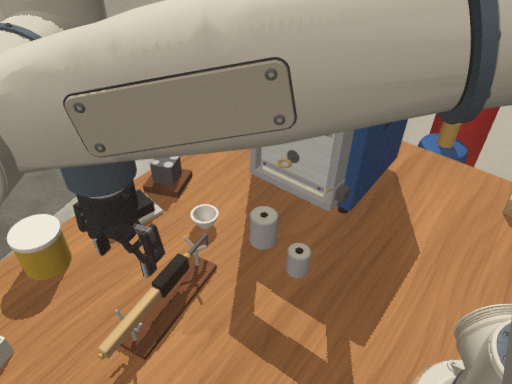

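The picture shows the tool lying in both cradles, with its grip at (170,270), where it lay before. The door is home with the ring at (285,162), the flasks and crucible haven't moved, and the gripper is clear of everything.

```bash
python3 -c "
from cell import ctrl;print(ctrl.sign_off())"
```

```text
the job is handed in; nothing more can be done
None
```

The door is snapped home and was held at about 9–10 N for over a second (highest total load read about 11 N), the hook is back in its rest as it lay, the flasks and crucible are unmoved, and the job is handed in.

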